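Clamp up a resistor and heat sink stack on the bench jig

TASK

Build the stack on the post of the clamp jig: first the finned heat sink with its fins down, then the ceramic ring resistor, then the steel press cap over the top of the post, each fully down on the one below. Then swing the jig's clamp lever over and press it fully down onto the cap so that it is locked, and let go. Leave the other things on the bench where they are.

Things in the scene. Friction and masses are not known exactly. Their poses are not given: they have to be found in the camera images.
- jig: Fixed clamp jig: grey base plate 20 mm thick (x -55 to 100, y +-55 mm) with an upright steel post 16 mm in diameter. Origin on the post's axis at bench level; z up; x points from the post to the lever's hinge, turned -0.25 to 0.45 rad from the robot's x (hinge on the far side). Two hinge cheeks at x 57 to 83, y +-22 mm stand 116 mm high.
- post_tip (a point): Top of the post, on its axis, 80 mm above the bench and 60 mm above the base plate. The post's last 10 mm taper from 16 to 6 mm diameter, as a lead-in.
- clamp (a joint): Clamp lever angle, rad: 0 = fully down (level over the post, its pad 1 mm above a seated cap), 1.57 = upright, 2.1 to 2.4 at the start = leaning away from the post; stop at 2.6. Hinge axis along the jig's y at jig x 70, z 104 mm. Stiff (0.16 Nm, 2 N at the handle), no spring: stays where left. Arm 16 mm wide, 12 thick. Pushed with shut fingers; no grasp needed.
- clamp_bar (a point): Centre of the lever's handle, a black round crossbar 14 mm in diameter and 70 mm long parallel to the hinge axis, 115 mm from it. At joint angle q it is at jig x = 70 - 115 cos q mm, z = 104 + 115 sin q mm; fully down that is x = -45 mm, z = 104 mm.
- heat_sink_mid (a point): Loose blue aluminium heat sink, 56 x 56 mm, 24 mm high: plate 8 mm thick on top with a 20 mm hole in the middle, six fins below running along its x. Starts fins down. Point at its centre, 12 mm above its underside. Outer fins make flat full-height sides at y = +-28 mm. Goes on first, any yaw; seated, this point is 32 mm above the bench. About 100 g.
- resistor_mid (a point): Loose cream ceramic ring resistor, 46 mm outside diameter, 20 mm through-bore, 24 mm high, standing on its flat end. Point at its centre, 12 mm above its underside. Goes on second, either way up. Seated: this point 56 mm above the bench. About 90 g.
- press_cap_mid (a point): Loose turned steel press cap, a plain cylinder 36 mm in diameter and 24 mm high, closed on top, with a 20 mm blind bore 16 mm deep from below; it stands bore down. Point at its centre, 12 mm above its underside. Goes on third; the post enters its bore by 12 mm. Seated: this point 80 mm above the bench. About 130 g.
- coin_mech: Bystander: matte black coin mech 90 x 120 x 53 mm, origin under its centre.
- button_cap_a: Bystander: yellow pushbutton cap 33 mm in diameter, 19 mm high, origin under its centre.
- button_cap_b: Bystander: second, equal yellow pushbutton cap.
- screwdriver: Bystander: screwdriver 180 mm long lying along its x, origin under its middle.
- ball_top: Bystander: black joystick ball top 35 mm in diameter, 40 mm high, origin under its centre.
- micro_switch: Bystander: black microswitch 16 x 30 x 18 mm, origin under its centre.

How it is judged:
By the outcome, as a careful person would: the job done as asked, in the order asked, and still so for the second after the job is handed in, with the robot touching nothing.
It also fails if it takes over 72 s, if anything falls off the work surface, if the arm or the gripper's body presses on something with over 40 N, if the wrist force passes 120 N, or if a joint passes its speed limit or range.

ROBOT

A 7-joint arm with a two-finger parallel gripper is mounted at the origin on the work surface. World frame = base frame: x ahead of the robot, y to its left, z up, the work surface at z = 0. Lengths are in mm, angles in rad, forces in N, time in s.
With the tool pointing down it reaches from about 400 to 875 mm from the base axis. Payload 6.5 kg.
Tool frame: the origin (TCP) lies where the fingers leave the gripper's body, on its centre line; the fingertips stand 73 mm ahead of it and the grasp point (between the pads) lies 54 mm ahead of it; z points along the fingers, y is the line along which they close (so a half turn about z gives the same grasp; the last joint's range is limited). The gripper opens to 85 mm and grips with 20 to 120 N. Pads are 22 mm wide; open, the fingers measure 114 mm over their backs; the gripper's body (76 mm by 85 mm) begins 54 mm behind the grasp point. The pads swing forward as they close: fully open they stand 13 mm farther back than shut.
Start: joints at [1.128, 0.536, -0.004, 1.538, 0.003, 1.067, -0.071], TCP at [239.163, -604.393, 303.89] pointing down, gripper open.
Joint ranges: [-2.7, 2.7], [-0.37, 2.16], [-1.27, 1.26], [0.24, 2.4], [-1.31, 4.45], [0.19, 1.91], [-2.76, 2.76]. Speed limits (rad/s): [2.39, 2.39, 3.14, 3.14, 3.14, 3.14, 3.14].

INTERFACE

Orientations are given as a unit quaternion [x, y, z, w].
In Python, from cell import state, camera, close_job gives the robot as it stands.
- The arm moves only by the tool play_rows, never from a script. Its argument "plan" is a list of rows, each an object with "grip": the opening in per cent of the stroke, from 0 (shut) to 100 (fully open); "linear": the shift along the tool's x, y, z each as a share of 0.04 m, from -1 to 1, a list of three; "spin": the turn about the tool's z as a share of 0.1 rad, from -1 to 1. In form: [{"grip": grip, "linear": [dx, dy, dz], "spin": spin}, ...]. A call has 1 to 12 rows; each row shifts and turns the commanded pose from where the row before left it, along the tool's axes as they then stand; what a row does not reach is not made up. A row lasts 1/10 s, in which the tool goes at most 50 mm and 8.59 degrees, less where a joint would pass 70% of its speed; a pose out of reach is approached as far as the arm can. A call with a number of a shift or a turn outside -1 to 1 is refused whole. A call with a gripper value outside its range is refused whole. The fingers move at their own pace and stop on an object; the grip force is fixed at half the most. Time passes only in rows, so rows that do not move let the fingers close. It gives the time, the measured TCP pose, the force, the opening and the grip force at its end, in the units of the state.
- state(): the state, without advancing time (a new reading comes with each control period).
- camera(name): name is "side" or "top"; returns a dict with "frame" (420x560x3 uint8, red, green, blue), "mtx" (3x3 intrinsics, pixels), "k1" (the pictures are not rectified: a ray, as slopes to the right and down, at radius r is drawn at 1 + k1 r^2 times it, then the intrinsics apply), "R" (3x3) and "t" (3): a world point X has camera coordinates R X + t. Camera axes: x right, y down, z forward; pixel columns grow to the right and rows downward; lengths in mm; the calibration is good to about 2 mm. A picture is of the moment at which its call begins. There is no depth.
- close_job(): hands the job in; it is judged then, once.
The state is a dict: "time_s": time; "joint_pos": joint angles; "dq": joint speeds; "joint_torque": joint torques, N m; "ee_pos": TCP position; "ee_rot": TCP orientation; "wrist_force": force on the tool from outside, world axes, zero at the start; "moment": the same for the moment, N m; "width": finger opening in mm; "grasp_force": force on a finger pad.
Only numpy, scipy, OpenCV 4.12 (cv2) and the standard library are available. Lean on these libraries where they do the work, as an engineer would, in place of code of your own. Each camera call takes 0.05 s, during which the arm holds its last target. There are 200 camera calls.

## Working session

There is one attempt and no reset: what is moved stays moved. The work goes in short steps, Python scripts to look and compute and a tool call to move; the robot and the scene stay as the last step left them, time stands still between calls to the robot, and variables do not carry over. Pictures are saved under pics/ and viewed, at most 10 in all, crops included, and the job is handed in when it is done.

Besides the shell and the picture viewer there is one more tool, called after ">>>" as name([rows], argument=value, ...), one row to a line, values as JSON. play_rows: Moves the arm, as the interface text tells. Its arguments: {"type":"object","properties":{"plan":{"type":"array","items":{"type":"object","properties":{"grip":{"type":"number"},"linear":{"type":"array","items":{"type":"number","minimum":-1,"maximum":1}},"spin":{"type":"number","minimum":-1,"maximum":1}}}}},"required":["plan"]}

```bash
mkdir -p pics; ls; cat > h.py <<'E'
import numpy as np, cv2
from cell import state, camera, close_job
from scipy.spatial.transform import Rotation as Ro
def ray(c,u,v):
    K=np.array(c["mtx"]);d=np.array([(u-K[0,2])/K[0,0],(v-K[1,2])/K[1,1]]);s=d.copy()
    for _ in range(30): s=d/(1+c["k1"]*(s@s))
    R=np.array(c["R"]);t=np.array(c["t"])
    return -R.T@t, R.T@np.array([s[0],s[1],1])
def onz(c,u,v,z):
    o,d=ray(c,u,v); return o+d*(z-o[2])/d[2]
def proj(c,X):
    p=np.array(c["R"])@np.array(X,float)+np.array(c["t"]);s=p[:2]/p[2];s=s*(1+c["k1"]*(s@s));K=np.array(c["mtx"])
    return np.array([K[0,0]*s[0]+K[0,2],K[1,1]*s[1]+K[1,2]])
def tri(c1,p1,c2,p2):
    o1,d1=ray(c1,*p1);o2,d2=ray(c2,*p2)
    a=np.linalg.lstsq(np.c_[d1,-d2],o2-o1,rcond=None)[0]
    x=o1+a[0]*d1;y=o2+a[1]*d2
    return (x+y)/2,np.linalg.norm(x-y)
def save(n,im,roi=None,f=1):
    im=im[...,::-1]
    if roi: im=im[roi[1]:roi[3],roi[0]:roi[2]]
    cv2.imwrite("pics/"+n+".png",cv2.resize(im,None,fx=f,fy=f,interpolation=cv2.INTER_CUBIC))
E
python3 - <<'E'
from h import *
s=state();print({k:np.round(v,3).tolist() for k,v in s.items()});print(Ro.from_quat(s['ee_rot']).as_matrix().round(3))
for n in("top","side"):
    c=camera(n);save(n+"0",c["frame"],f=1.4);np.save(n+"0.npy",c,allow_pickle=True)
    print(n,np.round(c["mtx"],1).tolist(),c["k1"],np.round(c["R"],3).tolist(),np.round(c["t"]).tolist(), (-np.array(c["R"]).T@c["t"]).round())
E
```

```text
pics
{'time_s': 0.0, 'joint_pos': [1.128, 0.537, -0.004, 1.539, 0.003, 1.067, -0.071], 'dq': [0.0, -0.001, -0.001, -0.0, -0.0, -0.001, -0.0], 'joint_torque': [0.0, -58.341, 1.049, -25.91, 0.012, 0.009, -0.0], 'ee_pos': [238.979, -603.924, 303.007], 'ee_rot': [0.982, 0.187, -0.0, -0.001], 'wrist_force': [-0.536, -0.494, -0.673], 'moment': [-0.011, 0.028, -0.011], 'grasp_force': 0.0, 'width': 85.606}
[[ 0.93   0.368 -0.001]
 [ 0.368 -0.93   0.002]
 [-0.    -0.002 -1.   ]]
top [[531.4, 0.0, 281.3], [0.0, 531.4, 204.1], [0.0, 0.0, 1.0]] -0.008755371285543843 [[-0.02, -1.0, -0.012], [-0.984, 0.022, -0.174], [0.175, 0.009, -0.985]] [53.0, 565.0, 1355.0] [ 321.   29. 1434.]
side [[379.6, 0.0, 279.7], [0.0, 379.6, 211.9], [0.0, 0.0, 1.0]] 0.012523435913361755 [[0.963, -0.271, -0.004], [-0.179, -0.625, -0.76], [0.204, 0.732, -0.65]] [-519.0, 188.0, 852.0] [ 360. -647.  694.]
```

View pics/top0.png

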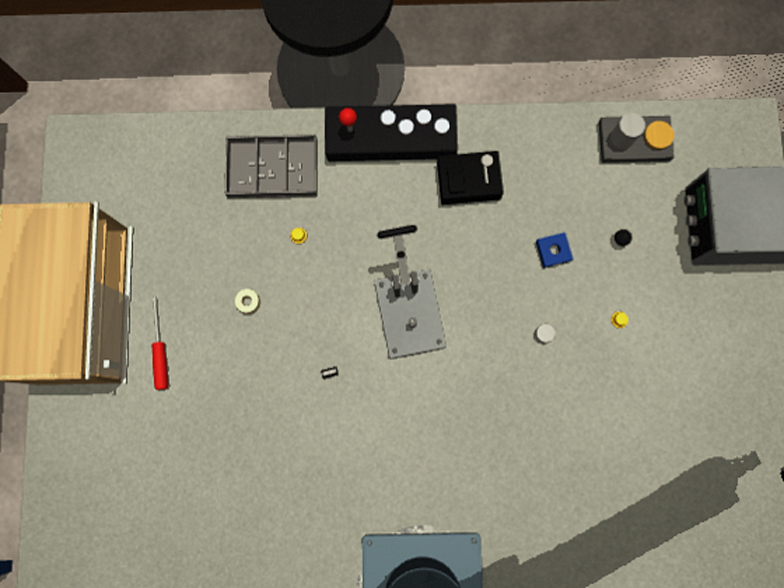

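View pics/side0.png

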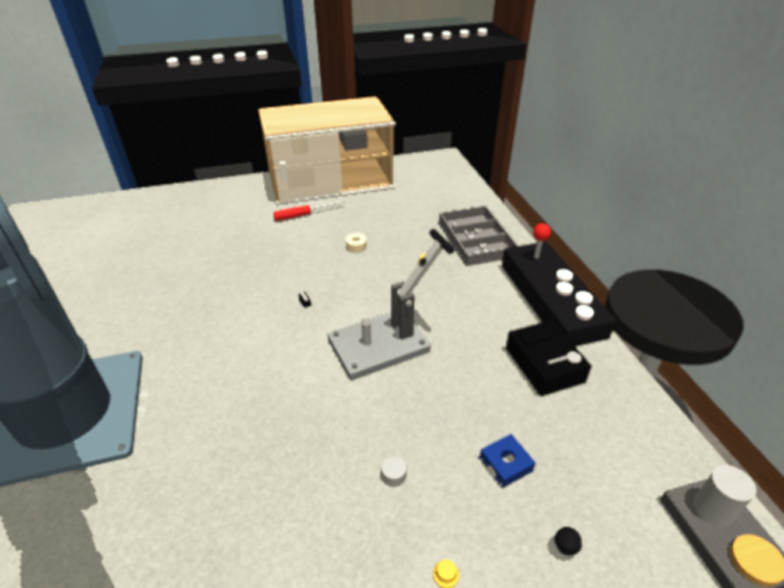

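The top view shows, in 1.4× pixels, the post at (411,323), lever bar at (397,232), sink at (554,249), ring at (247,301) and cap at (545,333). The side view shows them all too, with the lever leaning away. Next I measure by masks.

```bash
cat > m.py <<'E'
from h import *
T=np.load("top0.npy",allow_pickle=True).item();S=np.load("side0.npy",allow_pickle=True).item()
def comp(c,mask,roi):
    m=np.zeros(mask.shape,np.uint8);x0,y0,x1,y1=roi;m[y0:y1,x0:x1]=mask[y0:y1,x0:x1]*255
    cs,_=cv2.findContours(m,cv2.RETR_EXTERNAL,cv2.CHAIN_APPROX_NONE)
    return max(cs,key=cv2.contourArea)
def hsv(c): return cv2.cvtColor(c["frame"],cv2.COLOR_RGB2HSV).astype(int)
def planefit(c,k,z):
    P=np.array([onz(c,u,v,z)[:2] for u,v in k.reshape(-1,2)],np.float32)
    return P,cv2.minAreaRect(P),cv2.minEnclosingCircle(P)
E
python3 - <<'E'
from m import *
ht=hsv(T)
for nm,p in(("sink",(396,170)),("ring",(170,215)),("cap",(389,237)),("bench",(300,300)),("plate",(300,235)),("post",(293,230))):
    print(nm,ht[p[1],p[0]])
print("sinkpatch V");print(ht[164:192:2,382:412:2,2])
print("cap V");print(ht[228:248:2,378:402:2,2]);print("ring S");print(ht[204:226:2,164:190:2,1])
save("jig_t",T["frame"],(255,150,330,265),7); save("jig_s",S["frame"],(225,155,330,275),6)
E
```

```text
sink [111 189 131]
ring [ 33  52 236]
cap [ 24  25 207]
bench [ 27  33 168]
plate [ 30  16 147]
post [ 23  30 109]
sinkpatch V
[[162 164 169 166 167 167 161 171 161 166 168 166 164 163 163]
 [164 165 165 168 167 167 162 165 145 136 134 150 170 166 161]
 [169 167 169 166 142 138 134 130 131 131 129 134 170 168 165]
 [167 124 136 132 132 132 132 131 133 133 131 132 170 168 161]
 [141  85 132 131 132 132 133 134 132 132 133 132 158 166 165]
 [ 80  50 136 131 133 133 106  86 103 133 132 132 136 166 162]
 [ 85  33 138 133 133 124  97 100  41 104 133 131 135 170 164]
 [160  45  97 134 132 132 176 164  61  87 133 133 133 176 168]
 [165  71  63 135 133 129 145 160  81 122 131 132 130 142 170]
 [175  81  41 138 133 131 132 127 135 135 130 132 131 135 170]
 [170 158  33 122 135 134 133 132 133 132 131 134 133 135 174]
 [172 161  53  87 134 134 132 135 134 136 115  95  80 118 168]
 [173 171  80  52 140 135 115 102  80  70  79 126 147 172 169]
 [174 173 124  33  77  44  73 103 143 173 174 173 169 169 161]]
cap V
[[167 165 169 171 168 165 170 170 172 172 166 166]
 [169 166 166 171 171 165 152 170
[... 339 characters left out ...]
83  62 106 149 142 171 165 167 170]
 [171 163 165 180 163 130 174 172 166 168 169 169]]
ring S
[[ 35  31  35  33  34  33  36  34  34  33  33  35  34]
 [ 36  33  36  35  34  47  48  47  32  34  34  36  37]
 [ 36  33  31  50  46  54  52  52  57  50  36  31  35]
 [ 35  34  37  53  51  51  63  50  51  52  42  36  33]
 [ 35  33  57  52  54 107  87  74  50  47  90  34  33]
 [ 36  32  59  52  75  67  33  33  53  46  84  35  35]
 [ 33  34  57  52  65  47  33  38  54  47  99  42  35]
 [ 31  34  55  53  51  66  54  56  50  51 105  31  36]
 [ 34  34  37  63  51  52  52  50  48  94  62  33  34]
 [ 32  35  34  34  60  63  58  62 108  72  33  33  34]
 [ 34  36  36  34  35  39  58  49  40  35  35  35  33]]
```

View pics/jig_t.png

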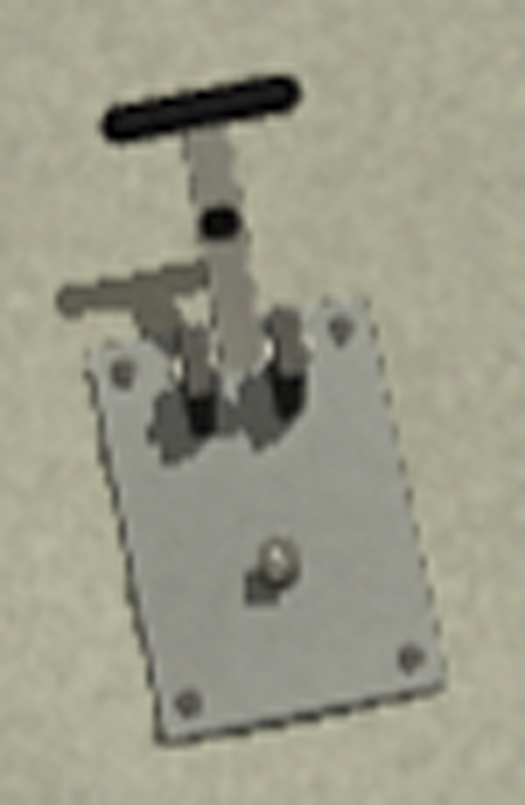

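View pics/jig_s.png

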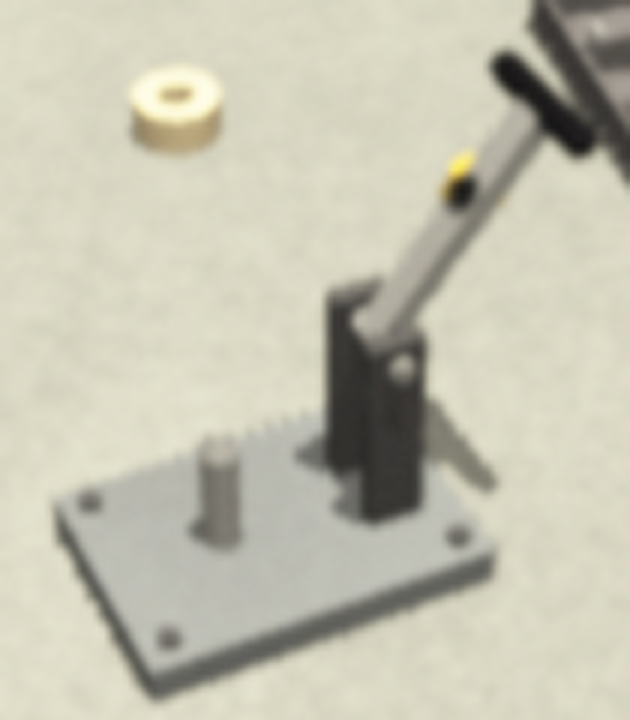

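Jig crops: in the top crop the post tip is at (279,553) and the plate corners at (92,350), (365,300), (440,688) and (160,740). In the side crop the post tip is at (219,443). The top view also shows the bar ends at (118,123) and (287,93).

```bash
python3 - <<'E'
from m import *
t=lambda u,v:((u+.5)/7-.5+255,(v+.5)/7-.5+150)
s=lambda u,v:((u+.5)/6-.5+225,(v+.5)/6-.5+155)
print("tip top z80",onz(T,*t(279,553),80).round(1),"side z80",onz(S,*s(219,442),80).round(1),"tri",tri(T,t(279,553),S,s(219,442)))
C=[onz(T,*t(*p),20)[:2] for p in((92,350),(365,300),(440,688),(160,740))]
print("plate",np.round(C,1).tolist(),[np.linalg.norm(C[i]-C[i-1]).round(1) for i in range(4)])
d=(C[0]+C[1]-C[2]-C[3]);yaw=np.arctan2(d[1],d[0]);e=np.array([np.cos(yaw),np.sin(yaw)])
ey=C[0]+C[3]-C[1]-C[2];print("yaw",yaw,np.arctan2(ey[1],ey[0])-np.pi/2,"post",np.mean(C,0)-22.5*e)
H=[onz(T,*t(*p),20)[:2] for p in((122,375),(341,330),(410,657),(188,703))];print("holes mean",np.mean(H,0)-22.5*e)
bl=tri(T,t(118,123),S,s(505,65));br=tri(T,t(287,93),S,s(580,142));print("bar",bl,br)
b=(bl[0]+br[0])/2;P=np.mean(C,0)-22.5*e;print("bar jig x",(b[:2]-P)@e,b[2],"q",np.arctan2(b[2]-104,70-(b[:2]-P)@e))
ht,hs=hsv(T),hsv(S)
# sink
k=comp(T,(ht[...,0]>100)&(ht[...,0]<125)&(ht[...,1]>100)&(ht[...,2]>112),(370,160,420,200))
P,r,_=planefit(T,k,24);print("sink top",r)
k=comp(S,(hs[...,0]>100)&(hs[...,0]<125)&(hs[...,1]>100),(335,300,390,355));print("sink side bbox",cv2.boundingRect(k))
k=comp(T,(ht[...,2]>188)&(ht[...,1]<40),(370,220,410,255));P,r,ci=planefit(T,k,24);print("cap",r,ci,P.mean(0))
k=comp(T,(ht[...,1]>42)&(ht[...,2]>215),(155,195,200,235));P,r,ci=planefit(T,k,24);print("ring",r,ci,P.mean(0))
mm=(hs[...,2]>150)
print("side cap/ring HSV",hs[333,281],hs[172,254],hs[340,281],hs[250,300])
k=comp(S,(hs[...,2]>225)&(hs[...,1]<25),(262,315,300,355));P,r,ci=planefit(S,k,24);print("cap side",r,ci)
k=comp(S,(hs[...,1]>45)&(hs[...,2]>225),(240,160,270,185));P,r,ci=planefit(S,k,24);print("ring side",r,ci)
for n,p in(("mid",(397,171)),):pass
E
```

```text
tip top z80 [496.4   8.2  80. ] side z80 [4.937e+02 3.000e-01 8.000e+01] tri (array([496.32006249,   8.1920962 ,  72.60008204]), np.float64(2.0234398620675105))
plate [[584.8, 77.7], [602.1, -28.4], [451.1, -52.6], [433.7, 54.2]] [np.float64(152.9), np.float64(107.5), np.float64(152.9), np.float64(108.2)]
yaw 0.15634165081912246 0.1619101417516169 post [495.69348754   9.21640955]
holes mean [496.73886195   8.7919023 ]
bar (array([630.02977543,  61.69362476, 193.78653804]), np.float64(2.5246739841743078)) (array([639.39989311,   3.49549199, 194.50311714]), np.float64(1.8812129643302349))
bar jig x 140.96588227073465 194.144827590103 q 2.2377100458823067
sink top ((637.0408935546875, -272.41961669921875), (54.04990768432617, 53.96321487426758), 12.992298126220703)
sink side bbox (343, 311, 39, 36)
cap ((474.2110290527344, -244.72547912597656), (29.63501739501953, 30.679697036743164), 42.90019989013672) ((473.6713562011719, -245.4058837890625), 16.700035095214844) [ 474.5126  -244.82018]
ring ((548.9763793945312, 326.53912353515625), (41.09296417236328, 40.521358489990234), 0.6869314908981323) ((549.8931884765625, 326.25323486328125), 21.739608764648438) [550.35443 326.07523]
side cap/ring HSV [ 23  14 235] [ 25  56 241] [ 26  16 232] [ 30  16 109]
cap side ((472.5022277832031, -246.535400390625), (30.974241256713867, 31.856679916381836), 74.144287109375) ((472.6354064941406, -246.0675506591797), 17.00360679626465)
ring side ((546.5946044921875, 322.16156005859375), (16.498018264770508, 18.74128532409668), 73.989013671875) ((546.3908081054688, 322.582275390625), 10.085981369018555)
```

```bash
cat >> h.py <<'E'
def go(x,y,z,yaw):
    "tool-axis shift (mm) and spin (rad) from the present TCP to the target, tool x at world yaw"
    s=state();R=Ro.from_quat(s["ee_rot"]).as_matrix();p=np.array(s["ee_pos"])
    y0=np.arctan2(R[1,0],R[0,0])
    print("t",round(s["time_s"],2),"pos",p.round(1),"yaw",y0.round(4),"w",round(s["width"],1),"F",np.round(s["wrist_force"],1),"gf",round(s["grasp_force"],1))
    print("tool units(1=40mm)",(R.T@(np.array([x,y,z])-p)/40).round(3),"spin(1=.1)",round((y0-yaw)/.1,3),"tilt",R[:,2].round(4))
E
python3 - <<'E'
from m import *
save("sink_s",S["frame"],(330,300,395,360),9)
go(637,-272.5,200,.227)
E
```

```text
t 0.1 pos [ 239.  -604.   303.1] yaw 0.3769 w 85.5 F [ 0.9  0.8 -0.8] gf 0.0
tool units(1=40mm) [12.302 -4.039  2.582] spin(1=.1) 1.499 tilt [-7.0e-04  1.4e-03 -1.0e+00]
```

View pics/sink_s.png

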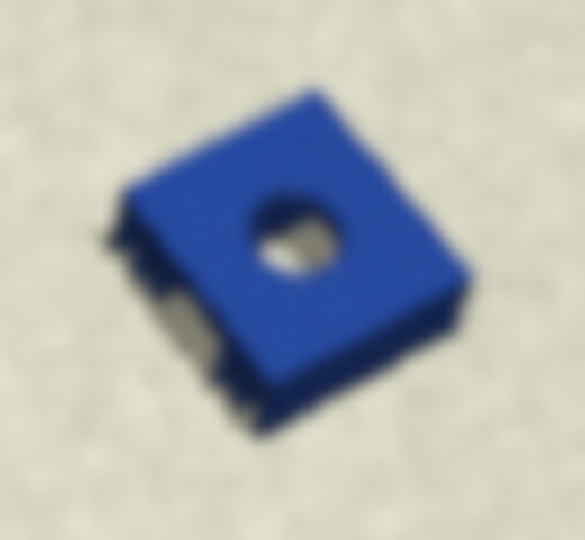

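The crop shows the fin ends facing the lower left (world −x) and the flat side facing the lower right (−y). So the sink's x axis is near yaw 0.227 and I grip across y. Moving above it now.

>>> play_rows([
  {"grip":100,"linear":[1,-0.33,0.2],"spin":0},
  {"grip":100,"linear":[1,-0.33,0.2],"spin":0},
  {"grip":100,"linear":[1,-0.33,0.2],"spin":0},
  {"grip":100,"linear":[1,-0.33,0.2],"spin":0},
  {"grip":100,"linear":[1,-0.33,0.2],"spin":0},
  {"grip":100,"linear":[1,-0.33,0.2],"spin":0},
  {"grip":100,"linear":[1,-0.33,0.2],"spin":0},
  {"grip":100,"linear":[1,-0.33,0.2],"spin":0},
  {"grip":100,"linear":[1,-0.33,0.2],"spin":0},
  {"grip":100,"linear":[1,-0.33,0.2],"spin":0},
  {"grip":100,"linear":[0,0,0],"spin":0.75},
  {"grip":100,"linear":[0,0,0],"spin":0.75},
])

```text
time_s: 1.3
ee_pos: [563.6, -332.3, 222.8]
ee_rot: [0.994, 0.113, -0.0, -0.001]
wrist_force: [-1.1, -0.9, -0.8]
width: 85.0
grasp_force: 0.0
```

```bash
python3 - <<'E'
from m import *
s=lambda u,v:((u+.5)/9-.5+330,(v+.5)/9-.5+300)
print("hole side",onz(S,*s(297,234),24),"corners",[onz(S,*s(*p),24)[:2].round(1).tolist() for p in((316,88),(125,190),(272,388),(472,272))])
go(637,-272.5,140,.227)
E
```

```text
hole side [ 634.64299626 -275.27692687   24.        ] corners [[655.5, -241.2], [602.2, -254.4], [613.2, -308.3], [667.7, -294.5]]
t 1.3 pos [ 563.6 -332.3  222.8] yaw 0.2274 w 85.0 F [-1.1 -0.9 -0.8] gf 0.0
tool units(1=40mm) [ 2.126 -1.039  2.071] spin(1=.1) 0.004 tilt [-0.001   0.0015 -1.    ]
```

>>> play_rows([
  {"grip":100,"linear":[0.7,-0.34,0.55],"spin":0},
  {"grip":100,"linear":[0.7,-0.34,0.55],"spin":0},
  {"grip":100,"linear":[0.7,-0.34,0.5],"spin":0},
  {"grip":100,"linear":[0,0,0.4],"spin":0},
  {"grip":100,"linear":[0,0,0.5],"spin":0},
  {"grip":100,"linear":[0,0,0.5],"spin":0},
  {"grip":100,"linear":[0,0,0.5],"spin":0},
  {"grip":100,"linear":[0,0,0],"spin":0},
])

```text
time_s: 2.1
ee_pos: [632.8, -275.3, 80.3]
ee_rot: [0.994, 0.113, -0.003, -0.001]
wrist_force: [0.1, 0.5, -0.4]
width: 85.6
grasp_force: 0.0
```

```bash
python3 - <<'E'
from m import *
go(636,-273.5,79,.23)
c=camera("side");save("grasp1",c["frame"],(300,220,440,370),4)
E
```

```text
t 2.1 pos [ 632.8 -275.3   80.3] yaw 0.2267 w 85.6 F [ 0.1  0.5 -0.4] gf 0.0
tool units(1=40mm) [ 0.089 -0.025  0.033] spin(1=.1) -0.033 tilt [-0.0058  0.002  -1.    ]
```

View pics/grasp1.png

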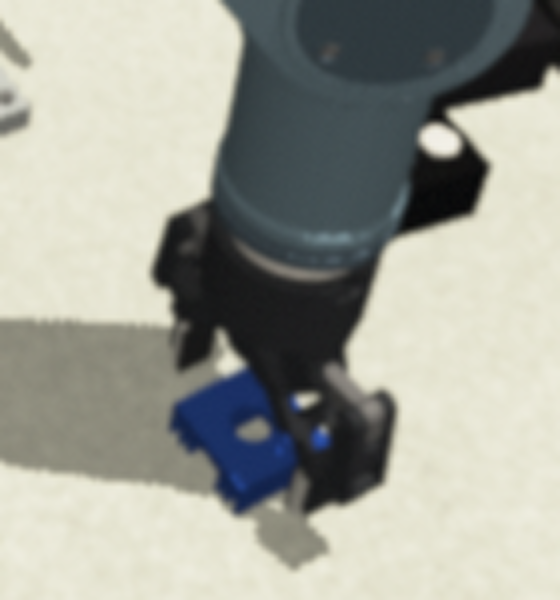

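The crop shows the fingers straddling the sink's flat sides, with the sink centred between them. I nudge 3 mm along tool x and close.

>>> play_rows([
  {"grip":100,"linear":[0.08,-0.02,0.02],"spin":0},
  {"grip":0,"linear":[0,0,0],"spin":0},
  {"grip":0,"linear":[0,0,0],"spin":0},
  {"grip":0,"linear":[0,0,0],"spin":0},
  {"grip":0,"linear":[0,0,0],"spin":0},
  {"grip":0,"linear":[0,0,0],"spin":0},
  {"grip":0,"linear":[0,0,0],"spin":0},
])

```text
time_s: 2.85
ee_pos: [639.1, -274.6, 84.6]
ee_rot: [0.994, 0.113, 0.001, 0.001]
wrist_force: [0.1, -0.7, 5.4]
width: 54.5
grasp_force: 63.8
```

```bash
python3 - <<'E'
from m import *
go(496.2,8.7,190,.159)
E
```

```text
t 2.85 pos [ 639.1 -274.6   84.6] yaw 0.2268 w 54.5 F [ 0.1 -0.7  5.4] gf 63.8
tool units(1=40mm) [-1.883 -7.701 -2.649] spin(1=.1) 0.678 tilt [ 2.3e-03 -7.0e-04 -1.0e+00]
```

>>> play_rows([
  {"grip":0,"linear":[0,0,-0.5],"spin":0},
  {"grip":0,"linear":[0,0,-0.8],"spin":0},
  {"grip":0,"linear":[0,0,-0.8],"spin":0},
  {"grip":0,"linear":[0,-0.5,-0.6],"spin":0},
  {"grip":0,"linear":[-0.3,-0.8,0],"spin":0},
  {"grip":0,"linear":[-0.3,-0.8,0],"spin":0},
  {"grip":0,"linear":[-0.3,-0.8,0],"spin":0},
  {"grip":0,"linear":[-0.3,-0.8,0],"spin":0},
  {"grip":0,"linear":[-0.3,-0.8,0],"spin":0},
  {"grip":0,"linear":[-0.2,-0.8,0],"spin":0},
  {"grip":0,"linear":[-0.1,-0.7,0],"spin":0.3},
  {"grip":0,"linear":[0,0,0],"spin":0.3},
])

```text
time_s: 4.05
ee_pos: [512.7, -52.4, 192.1]
ee_rot: [0.996, 0.085, -0.0, -0.001]
wrist_force: [0.0, 0.0, -1.4]
width: 54.1
grasp_force: 63.5
```

```bash
python3 - <<'E'
from m import *
go(496.2,8.7,190,.159)
E
```

```text
t 4.05 pos [512.7 -52.4 192.1] yaw 0.1711 w 54.1 F [ 0.   0.  -1.4] gf 63.5
tool units(1=40mm) [-0.147 -1.576  0.056] spin(1=.1) 0.121 tilt [-6.0e-04  2.1e-03 -1.0e+00]
```

>>> play_rows([
  {"grip":0,"linear":[0,-0.6,0],"spin":0.1},
  {"grip":0,"linear":[-0.04,-0.6,0],"spin":0},
  {"grip":0,"linear":[-0.03,-0.37,0],"spin":0},
  {"grip":0,"linear":[0,0,0],"spin":0},
  {"grip":0,"linear":[0,0,0],"spin":0},
])

```text
time_s: 4.55
ee_pos: [501.7, 4.0, 191.7]
ee_rot: [0.997, 0.078, 0.0, 0.0]
wrist_force: [-0.8, -0.4, -1.0]
width: 54.0
grasp_force: 63.5
```

```bash
python3 - <<'E'
from m import *
go(499.2,9.2,190,.159)
c=camera("side");save("over1",c["frame"],(190,130,320,260),4.6)
np.save("side1.npy",c,allow_pickle=True)
c=camera("top");np.save("top1.npy",c,allow_pickle=True)
h=hsv(c);m=(h[...,0]>100)&(h[...,0]<125)&(h[...,1]>120)
print(m.sum());v,u=np.nonzero(m[150:260,240:340]);print(u.min()+240,u.max()+240,v.min()+150,v.max()+150)
E
```

```text
t 4.55 pos [501.7   4.  191.7] yaw 0.1565 w 54.0 F [-0.8 -0.4 -1. ] gf 63.5
tool units(1=40mm) [-0.04  -0.139  0.043] spin(1=.1) -0.025 tilt [ 1.e-03 -6.e-04 -1.e+00]
98Traceback (most recent call last):
  File "<stdin>", line 7, in <module>
    return umr_minimum(a, axis, None, out, keepdims, initial, where)
ValueError: zero-size array to reduction operation minimum which has no identity
```

View pics/over1.png

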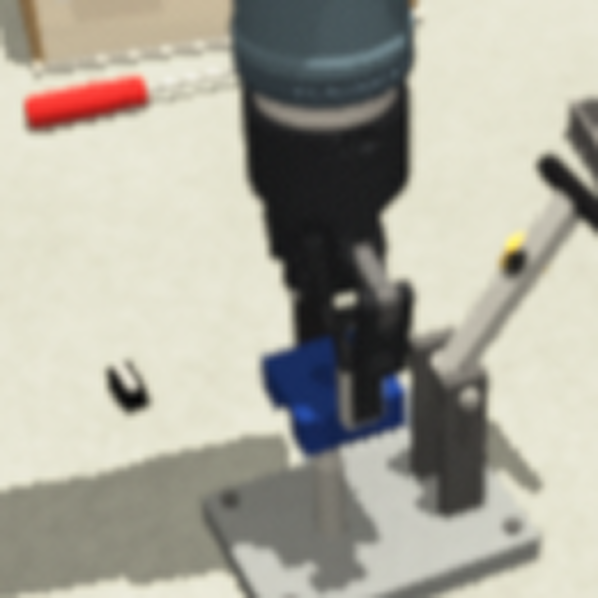

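The crop shows the sink held level over the post, with near underside corners at (305,453) and (402,428). I cast those at z=107 to get the offset.

```bash
python3 - <<'E'
from m import *
c=np.load("side1.npy",allow_pickle=True).item()
s=lambda u,v:((u+.5)/4.6-.5+190,(v+.5)/4.6-.5+130)
a=onz(c,*s(305,453),107)[:2];b=onz(c,*s(402,428),107)[:2]
print(a,b,np.linalg.norm(a-b),np.arctan2(*(b-a)[::-1]))
y=.157;e=np.array([np.cos(y),np.sin(y)]);n=np.array([-e[1],e[0]])
ctr=(a+b)/2+28*n;print("centre",ctr,"tool off",(ctr-[501.7,4])@e,(ctr-[501.7,4])@n)
print("far left top",onz(c,*s(263,356),131),"pred from ctr",ctr-28*e+28*n)
E
```

```text
[476.62401536 -24.36188994] [527.52115116 -19.80077481] 51.1010978692953 0.08937563668536698
centre [497.69462052   5.57428988] tool off -3.709967125739738 2.1811917273058987
far left top [467.62283924  26.02179177 131.        ] pred from ctr [465.66103552  28.85194939]
```

>>> play_rows([
  {"grip":0,"linear":[-0.05,-0.13,0.2],"spin":0},
  {"grip":0,"linear":[0,0,0.2],"spin":0},
  {"grip":0,"linear":[0,0,0],"spin":0},
  {"grip":0,"linear":[0,0,0],"spin":0},
])

```text
time_s: 5.05
ee_pos: [498.1, 9.5, 174.6]
ee_rot: [0.997, 0.078, -0.001, 0.0]
wrist_force: [-0.1, -0.1, -0.3]
width: 54.3
grasp_force: 63.5
```

```bash
python3 - <<'E'
from m import *
go(499.5,9.2,104.6,.159)
E
```

```text
t 5.05 pos [498.1   9.5 174.6] yaw 0.1567 w 54.3 F [-0.1 -0.1 -0.3] gf 63.5
tool units(1=40mm) [0.034 0.013 1.749] spin(1=.1) -0.023 tilt [-1.1e-03 -2.0e-04 -1.0e+00]
```

>>> play_rows([
  {"grip":0,"linear":[0.03,0.01,0.2],"spin":0},
  {"grip":0,"linear":[0,0,0.2],"spin":0},
  {"grip":0,"linear":[0,0,0.2],"spin":0},
  {"grip":0,"linear":[0,0,0.2],"spin":0},
  {"grip":0,"linear":[0,0,0.2],"spin":0},
  {"grip":0,"linear":[0,0,0.2],"spin":0},
  {"grip":0,"linear":[0,0,0.2],"spin":0},
  {"grip":0,"linear":[0,0,0.15],"spin":0},
  {"grip":0,"linear":[0,0,0.1],"spin":0},
  {"grip":0,"linear":[0,0,0],"spin":0},
  {"grip":0,"linear":[0,0,0],"spin":0},
])

```text
time_s: 6.15
ee_pos: [499.3, 9.3, 108.9]
ee_rot: [0.997, 0.078, -0.0, 0.0]
wrist_force: [-0.9, -1.7, -1.3]
width: 53.8
grasp_force: 63.4
```

```bash
python3 - <<'E'
from m import *
go(499.5,9.2,104.6,.159)
E
```

```text
t 6.15 pos [499.3   9.3 108.9] yaw 0.1567 w 53.8 F [-0.9 -1.7 -1.3] gf 63.4
tool units(1=40mm) [0.005 0.003 0.108] spin(1=.1) -0.023 tilt [-9.e-04 -3.e-04 -1.e+00]
```

>>> play_rows([
  {"grip":0,"linear":[0,0,0.1],"spin":0},
  {"grip":0,"linear":[0,0,0.06],"spin":0},
  {"grip":0,"linear":[0,0,0],"spin":0},
  {"grip":0,"linear":[0,0,0],"spin":0},
])

```text
time_s: 6.55
ee_pos: [499.5, 9.2, 104.4]
ee_rot: [0.997, 0.078, -0.0, 0.0]
wrist_force: [-8.4, -3.8, 26.1]
width: 53.9
grasp_force: 66.2
```

>>> play_rows([
  {"grip":0,"linear":[0,0,-0.1],"spin":0},
  {"grip":100,"linear":[0,0,0],"spin":0},
  {"grip":100,"linear":[0,0,0],"spin":0},
  {"grip":100,"linear":[0,0,0],"spin":0},
  {"grip":100,"linear":[0,0,0],"spin":0},
  {"grip":100,"linear":[0,0,-0.3],"spin":0},
  {"grip":100,"linear":[0,0,-0.6],"spin":0},
  {"grip":100,"linear":[0,0,-0.8],"spin":0},
  {"grip":100,"linear":[0,0,-0.8],"spin":0},
])

```text
time_s: 7.45
ee_pos: [499.5, 9.6, 208.3]
ee_rot: [0.997, 0.078, -0.0, -0.0]
wrist_force: [1.4, 0.3, 0.3]
width: 85.1
grasp_force: 0.0
```

```bash
python3 - <<'E'
from m import *
go(549.5,326.3,190,.159)
E
```

```text
t 7.45 pos [499.5   9.6 208.3] yaw 0.1569 w 85.1 F [1.4 0.3 0.3] gf 0.0
tool units(1=40mm) [ 2.473 -7.625  0.459] spin(1=.1) -0.021 tilt [-1.e-04  1.e-04 -1.e+00]
```

>>> play_rows([
  {"grip":100,"linear":[0.3,-0.95,0],"spin":0},
  {"grip":100,"linear":[0.3,-0.95,0],"spin":0},
  {"grip":100,"linear":[0.3,-0.95,0],"spin":0},
  {"grip":100,"linear":[0.3,-0.95,0],"spin":0},
  {"grip":100,"linear":[0.3,-0.95,0],"spin":0},
  {"grip":100,"linear":[0.3,-0.95,0],"spin":0},
  {"grip":100,"linear":[0.3,-0.95,0],"spin":0},
  {"grip":100,"linear":[0.35,-0.95,0],"spin":0},
  {"grip":100,"linear":[0,0,0.4],"spin":0},
  {"grip":100,"linear":[0,0,0],"spin":0},
  {"grip":100,"linear":[0,0,0],"spin":0},
])

```text
time_s: 8.55
ee_pos: [548.9, 323.5, 190.7]
ee_rot: [0.997, 0.078, -0.001, 0.001]
wrist_force: [-0.9, 0.0, -0.0]
width: 85.5
grasp_force: 0.0
```

```bash
python3 - <<'E'
from m import *
go(549.5,326.3,88,.159)
c=camera("top");h=hsv(c)
k=comp(c,(h[...,0]>100)&(h[...,0]<125)&(h[...,1]>100)&(h[...,2]>112),(255,180,335,270))
P,r,_=planefit(c,k,44);print("sink seated",r)
c=camera("side");h=hsv(c)
k=comp(c,(h[...,1]>45)&(h[...,2]>205)&(h[...,0]>20)&(h[...,0]<40),(235,160,275,185));print(cv2.boundingRect(k))
# ring bottom/top in side image predicted bbox
A=np.linspace(0,6.28,60)
Q=np.array([proj(c,[549.5+23*np.cos(a),326.3+23*np.sin(a),z]) for a in A for z in(0,24)]);print(Q.min(0),Q.max(0))
E
```

```text
t 8.55 pos [548.9 323.5 190.7] yaw 0.1555 w 85.5 F [-0.9  0.  -0. ] gf 0.0
tool units(1=40mm) [ 0.029 -0.072  2.567] spin(1=.1) -0.035 tilt [-9.0e-04 -1.7e-03 -1.0e+00]
sink seated ((497.1928405761719, 9.986124038696289), (55.086429595947266, 55.708824157714844), 10.103202819824219)
(253, 166, 9, 10)
[247.20250434 165.52940931] [262.18159603 180.18853999]
```

>>> play_rows([
  {"grip":100,"linear":[0.03,-0.07,0.6],"spin":0},
  {"grip":100,"linear":[0,0,0.7],"spin":0},
  {"grip":100,"linear":[0,0,0.7],"spin":0},
  {"grip":100,"linear":[0,0,0.5],"spin":0},
  {"grip":100,"linear":[0,0,0],"spin":0},
  {"grip":100,"linear":[0,0,0],"spin":0},
])

```text
time_s: 9.25
ee_pos: [550.3, 327.5, 91.6]
ee_rot: [0.997, 0.078, 0.0, 0.0]
wrist_force: [-0.0, 1.4, -0.0]
width: 85.4
grasp_force: 0.0
```

```bash
python3 - <<'E'
from m import *
go(549.5,326.3,88,.159)
c=camera("side");h=hsv(c)
k=comp(c,(h[...,1]>45)&(h[...,2]>205)&(h[...,0]>20)&(h[...,0]<40),(235,160,275,185));print(cv2.boundingRect(k))
E
```

```text
t 9.25 pos [550.3 327.5  91.6] yaw 0.1558 w 85.4 F [-0.   1.4 -0. ] gf 0.0
tool units(1=40mm) [-0.025  0.026  0.089] spin(1=.1) -0.032 tilt [ 6.e-04  0.e+00 -1.e+00]
(248, 168, 4, 6)
```

>>> play_rows([
  {"grip":100,"linear":[-0.02,0.02,0.06],"spin":0},
  {"grip":0,"linear":[0,0,0],"spin":0},
  {"grip":0,"linear":[0,0,0],"spin":0},
  {"grip":0,"linear":[0,0,0],"spin":0},
  {"grip":0,"linear":[0,0,0],"spin":0},
  {"grip":0,"linear":[0,0,0],"spin":0},
  {"grip":0,"linear":[0,0,0],"spin":0},
  {"grip":0,"linear":[0,0,0],"spin":0},
])

```text
time_s: 10.1
ee_pos: [549.3, 327.2, 89.4]
ee_rot: [0.997, 0.078, 0.0, -0.0]
wrist_force: [-2.1, -1.6, 8.2]
width: 42.5
grasp_force: 59.6
```

```bash
python3 - <<'E'
from m import *
go(496.5,9.1,215,.159)
E
```

```text
t 10.1 pos [549.3 327.2  89.4] yaw 0.1567 w 42.5 F [-2.1 -1.6  8.2] gf 59.6
tool units(1=40mm) [-2.544  7.65  -3.141] spin(1=.1) -0.023 tilt [ 5.e-04  1.e-04 -1.e+00]
```

>>> play_rows([
  {"grip":0,"linear":[0,0,-0.4],"spin":0},
  {"grip":0,"linear":[0,0,-0.9],"spin":0},
  {"grip":0,"linear":[0,0,-0.9],"spin":0},
  {"grip":0,"linear":[0,0,-0.9],"spin":0},
  {"grip":0,"linear":[-0.3,0.9,0],"spin":0},
  {"grip":0,"linear":[-0.3,0.9,0],"spin":0},
  {"grip":0,"linear":[-0.3,0.9,0],"spin":0},
  {"grip":0,"linear":[-0.3,0.9,0],"spin":0},
  {"grip":0,"linear":[-0.3,0.9,0],"spin":0},
  {"grip":0,"linear":[-0.3,0.9,0],"spin":0},
  {"grip":0,"linear":[-0.3,0.9,0],"spin":0},
  {"grip":0,"linear":[0,0,0],"spin":0},
])

```text
time_s: 11.3
ee_pos: [504.6, 58.8, 212.9]
ee_rot: [0.997, 0.074, -0.001, 0.002]
wrist_force: [0.4, -0.0, -1.3]
width: 42.3
grasp_force: 61.2
```

```bash
python3 - <<'E'
from m import *
go(496.5,9.1,215,.159)
c=camera("side");np.save("side2.npy",c,allow_pickle=True);h=hsv(c)
save("ring1",c["frame"],(200,90,320,240),4)
E
```

```text
t 11.3 pos [504.6  58.8 212.9] yaw 0.1488 w 42.3 F [ 0.4 -0.  -1.3] gf 61.2
tool units(1=40mm) [-0.383  1.199 -0.049] spin(1=.1) -0.102 tilt [-9.0e-04 -3.4e-03 -1.0e+00]
```

View pics/ring1.png

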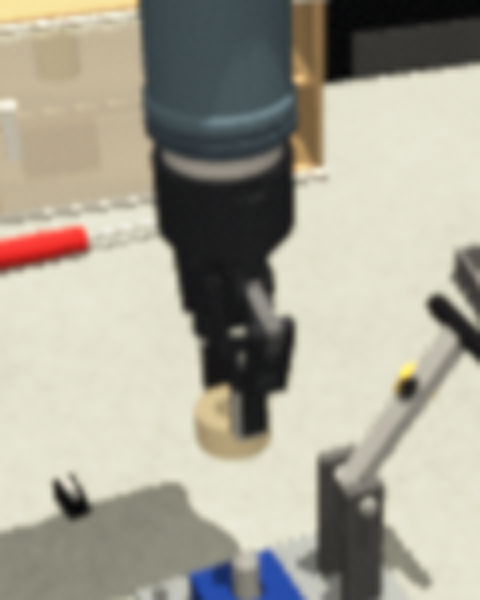

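The crop shows the ring gripped level, spanning u 195–270 with its bottom at v≈459. I work out its offset along tool x from those extents.

```bash
python3 - <<'E'
from m import *
c=np.load("side2.npy",allow_pickle=True).item()
y=.149;e=np.array([np.cos(y),np.sin(y)]);A=np.linspace(0,6.28,90)
print("obs u",[(u+.5)/4-.5+200 for u in(195,270)],"v bottom",(459.5)/4-.5+90)
for d in(-6,-3,0,3):
    q=np.array([504.6,58.8])+d*e
    Q=np.array([proj(c,[q[0]+23*np.cos(a),q[1]+23*np.sin(a),z]) for a in A for z in(123.5,147.5)]);print(d,Q.min(0).round(1),Q.max(0).round(1))
h=hsv(c);m=(h[...,0]>10)&(h[...,0]<40)&(h[...,1]>60)
v,u=np.nonzero(m[180:210,240:275]);print(u.min()+240,u.max()+240,v.max()+180)
go(496.5,9.1,215,.159)
E
```

```text
obs u [248.375, 267.125] v bottom 204.375
-6 [246.7 185.3] [266.4 205.1]
-3 [247.9 185. ] [267.5 204.7]
0 [249.1 184.7] [268.7 204.4]
3 [250.3 184.4] [269.8 204.1]
249 266 204
t 11.35 pos [505.2  62.2 213. ] yaw 0.1518 w 42.1 F [ 0.6  0.3 -1.7] gf 61.2
tool units(1=40mm) [-0.416  1.279 -0.047] spin(1=.1) -0.072 tilt [ 3.0e-04 -1.1e-03 -1.0e+00]
```

>>> play_rows([
  {"grip":0,"linear":[-0.2,0.6,0],"spin":-0.07},
  {"grip":0,"linear":[-0.16,0.65,0],"spin":0},
  {"grip":0,"linear":[0,0,0.3],"spin":0},
  {"grip":0,"linear":[0,0,0.35],"spin":0},
  {"grip":0,"linear":[0,0,0],"spin":0},
  {"grip":0,"linear":[0,0,0],"spin":0},
])

```text
time_s: 11.95
ee_pos: [499.4, 14.8, 186.5]
ee_rot: [0.997, 0.083, -0.0, -0.0]
wrist_force: [0.1, -0.5, -0.1]
width: 42.3
grasp_force: 61.2
```

```bash
python3 - <<'E'
from m import *
go(498.6,9.4,133.4,.159)
c=camera("side");y=.157;e=np.array([np.cos(y),np.sin(y)]);A=np.linspace(0,6.28,90)
h=hsv(c);m=(h[...,0]>10)&(h[...,0]<40)&(h[...,1]>60)
s=state();p=np.array(s["ee_pos"])
for d in(-4,-2,0):
    q=p[:2]+d*e
    Q=np.array([proj(c,[q[0]+23*np.cos(a),q[1]+23*np.sin(a),z+p[2]-89.4]) for a in A for z in(0,24)]);print(d,Q.min(0).round(1),Q.max(0).round(1))
mm=m[195:240,240:285];v,u=np.nonzero(mm);print(u.min()+240,u.max()+240,v.min()+195,v.max()+195)
E
```

```text
t 11.95 pos [499.4  14.8 186.5] yaw 0.1655 w 42.3 F [ 0.1 -0.5 -0.1] gf 61.2
tool units(1=40mm) [-0.042  0.13   1.326] spin(1=.1) 0.065 tilt [-1.e-04  6.e-04 -1.e+00]
-4 [250. 205.] [270.  225.5]
-2 [250.8 204.8] [270.8 225.3]
0 [251.6 204.5] [271.5 225. ]
252 269 205 224
```

>>> play_rows([
  {"grip":0,"linear":[-0.03,0.13,0],"spin":0},
  {"grip":0,"linear":[0,0,0.1],"spin":0},
  {"grip":0,"linear":[0,0,0.2],"spin":0},
  {"grip":0,"linear":[0,0,0.2],"spin":0},
  {"grip":0,"linear":[0,0,0.2],"spin":0},
  {"grip":0,"linear":[0,0,0.2],"spin":0},
  {"grip":0,"linear":[0,0,0.2],"spin":0},
  {"grip":0,"linear":[0,0,0.1],"spin":0},
  {"grip":0,"linear":[0,0,0],"spin":0},
  {"grip":0,"linear":[0,0,0],"spin":0},
])

```text
time_s: 13.0
ee_pos: [499.0, 8.1, 138.3]
ee_rot: [0.997, 0.082, 0.0, 0.0]
wrist_force: [0.1, -0.2, -1.1]
width: 42.2
grasp_force: 61.2
```

>>> play_rows([
  {"grip":0,"linear":[0,0,0.1],"spin":0},
  {"grip":0,"linear":[0,0,0.08],"spin":0},
  {"grip":0,"linear":[0,0,0],"spin":0},
  {"grip":0,"linear":[0,0,0],"spin":0},
])

```text
time_s: 13.4
ee_pos: [499.2, 8.0, 133.2]
ee_rot: [0.997, 0.082, 0.0, 0.0]
wrist_force: [-7.8, 0.5, 27.6]
width: 42.5
grasp_force: 64.4
```

>>> play_rows([
  {"grip":0,"linear":[0,0,-0.1],"spin":0},
  {"grip":100,"linear":[0,0,0],"spin":0},
  {"grip":100,"linear":[0,0,0],"spin":0},
  {"grip":100,"linear":[0,0,0],"spin":0},
  {"grip":100,"linear":[0,0,0],"spin":0},
  {"grip":100,"linear":[0,0,0],"spin":0},
  {"grip":100,"linear":[0,0,-0.3],"spin":0},
  {"grip":100,"linear":[0,0,-0.6],"spin":0},
  {"grip":100,"linear":[0,0,-0.8],"spin":0},
  {"grip":100,"linear":[0,0,-0.3],"spin":0},
])

```text
time_s: 14.4
ee_pos: [500.3, 8.2, 218.3]
ee_rot: [0.997, 0.082, 0.002, 0.0]
wrist_force: [0.1, 0.3, -1.0]
width: 85.3
grasp_force: 0.0
```

```bash
python3 - <<'E'
from m import *
go(473.3,-245.7,190,.159)
E
```

```text
t 14.4 pos [500.3   8.2 218.3] yaw 0.1636 w 85.3 F [ 0.1  0.3 -1. ] gf 0.0
tool units(1=40mm) [-1.702  6.152  0.702] spin(1=.1) 0.046 tilt [ 4.4e-03  4.0e-04 -1.0e+00]
```

>>> play_rows([
  {"grip":100,"linear":[-0.24,0.88,0],"spin":0},
  {"grip":100,"linear":[-0.24,0.88,0],"spin":0},
  {"grip":100,"linear":[-0.24,0.88,0],"spin":0},
  {"grip":100,"linear":[-0.24,0.88,0],"spin":0},
  {"grip":100,"linear":[-0.24,0.88,0.2],"spin":0},
  {"grip":100,"linear":[-0.25,0.88,0.2],"spin":0},
  {"grip":100,"linear":[-0.25,0.87,0.2],"spin":0},
  {"grip":100,"linear":[0,0,0],"spin":0},
  {"grip":100,"linear":[0,0,0],"spin":0},
  {"grip":100,"linear":[0,0,0],"spin":0},
])

```text
time_s: 15.4
ee_pos: [472.3, -244.4, 191.2]
ee_rot: [0.997, 0.083, 0.0, -0.0]
wrist_force: [0.3, 0.2, -0.3]
width: 85.3
grasp_force: 0.0
```

```bash
python3 - <<'E'
from m import *
go(473.3,-245.7,91,.159)
c=camera("top");h=hsv(c)
k=comp(c,(h[...,1]>42)&(h[...,2]>215),(265,195,325,260));P,r,ci=planefit(c,k,68);print("ring seated",r,ci)
E
```

```text
t 15.4 pos [ 472.3 -244.4  191.2] yaw 0.1653 w 85.3 F [ 0.3  0.2 -0.3] gf 0.0
tool units(1=40mm) [0.019 0.037 2.506] spin(1=.1) 0.063 tilt [ 2.e-04  7.e-04 -1.e+00]
ring seated ((476.01898193359375, 8.392187118530273), (2.580657958984375, 0.0), -91.24475860595703) ((476.01898193359375, 8.392187118530273), 1.2904289960861206)
```

>>> play_rows([
  {"grip":100,"linear":[0.02,0.04,0.6],"spin":0},
  {"grip":100,"linear":[0,0,0.7],"spin":0},
  {"grip":100,"linear":[0,0,0.7],"spin":0},
  {"grip":100,"linear":[0,0,0.5],"spin":0},
  {"grip":100,"linear":[0,0,0],"spin":0},
  {"grip":100,"linear":[0,0,0],"spin":0},
  {"grip":0,"linear":[0,0,0],"spin":0},
  {"grip":0,"linear":[0,0,0],"spin":0},
  {"grip":0,"linear":[0,0,0],"spin":0},
  {"grip":0,"linear":[0,0,0],"spin":0},
  {"grip":0,"linear":[0,0,0],"spin":0},
  {"grip":0,"linear":[0,0,0],"spin":0},
])

```text
time_s: 16.65
ee_pos: [473.4, -247.3, 92.3]
ee_rot: [0.997, 0.082, 0.0, 0.0]
wrist_force: [-1.5, 1.6, 9.8]
width: 32.1
grasp_force: 58.6
```

>>> play_rows([
  {"grip":0,"linear":[0,0,0],"spin":0},
  {"grip":0,"linear":[0,0,0],"spin":0},
])

```text
time_s: 16.85
ee_pos: [473.4, -247.3, 92.3]
ee_rot: [0.997, 0.082, 0.0, 0.0]
wrist_force: [-3.0, 1.1, 11.2]
width: 32.0
grasp_force: 58.6
```

```bash
python3 - <<'E'
from m import *
go(496.2,8.7,215,.159)
E
```

```text
t 16.85 pos [ 473.4 -247.3   92.3] yaw 0.1637 w 32.0 F [-3.   1.1 11.2] gf 58.6
tool units(1=40mm) [ 1.609 -6.22  -3.071] spin(1=.1) 0.047 tilt [ 1.e-03 -4.e-04 -1.e+00]
```

>>> play_rows([
  {"grip":0,"linear":[0,0,-0.4],"spin":0},
  {"grip":0,"linear":[0,0,-0.9],"spin":0},
  {"grip":0,"linear":[0,0,-0.9],"spin":0},
  {"grip":0,"linear":[0,0,-0.9],"spin":0},
  {"grip":0,"linear":[0.23,-0.88,0],"spin":0},
  {"grip":0,"linear":[0.23,-0.88,0],"spin":0},
  {"grip":0,"linear":[0.23,-0.88,0],"spin":0},
  {"grip":0,"linear":[0.23,-0.88,0],"spin":0},
  {"grip":0,"linear":[0.23,-0.88,0],"spin":0},
  {"grip":0,"linear":[0.23,-0.9,0],"spin":0},
  {"grip":0,"linear":[0.23,-0.9,0],"spin":0},
  {"grip":0,"linear":[0,0,0],"spin":0},
])

```text
time_s: 18.05
ee_pos: [496.2, 14.1, 215.4]
ee_rot: [0.996, 0.086, 0.001, -0.002]
wrist_force: [0.5, -0.2, -1.4]
width: 31.9
grasp_force: 59.8
```

>>> play_rows([
  {"grip":0,"linear":[0,0,0],"spin":0},
  {"grip":0,"linear":[0,0,0],"spin":0},
  {"grip":0,"linear":[0,0,0],"spin":0},
])

```text
time_s: 18.35
ee_pos: [495.9, 6.5, 215.1]
ee_rot: [0.997, 0.081, -0.0, 0.0]
wrist_force: [-0.5, -0.4, -1.3]
width: 31.7
grasp_force: 59.8
```

```bash
python3 - <<'E'
from m import *
go(496.2,8.7,160.3,.159)
s=state();p=np.array(s["ee_pos"])
c=camera("side");np.save("side3.npy",c,allow_pickle=True);save("cap1",c["frame"],(210,130,310,250),5)
y=.163;e=np.array([np.cos(y),np.sin(y)]);A=np.linspace(0,6.28,90)
for d in(-4,-2,0,2):
    q=p[:2]+d*e
    Q=np.array([proj(c,[q[0]+18*np.cos(a),q[1]+18*np.sin(a),z+p[2]-92.3]) for a in A for z in(0,24)]);print(d,((Q.min(0)-[210,130]+.5)*5).round(),((Q.max(0)-[210,130]+.5)*5).round())
print("tip crop",(proj(c,[496.2,8.7,80])-[210,130]+.5)*5)
E
```

```text
t 18.35 pos [495.9   6.5 215.1] yaw 0.1614 w 31.7 F [-0.5 -0.4 -1.3] gf 59.8
tool units(1=40mm) [ 0.017 -0.054  1.369] spin(1=.1) 0.024 tilt [-2.e-04 -7.e-04 -1.e+00]
-4 [206. 354.] [287. 445.]
-2 [211. 353.] [291. 443.]
0 [215. 352.] [295. 442.]
2 [219. 350.] [299. 441.]
tip crop [258.94002887 481.28310155]
```

View pics/cap1.png

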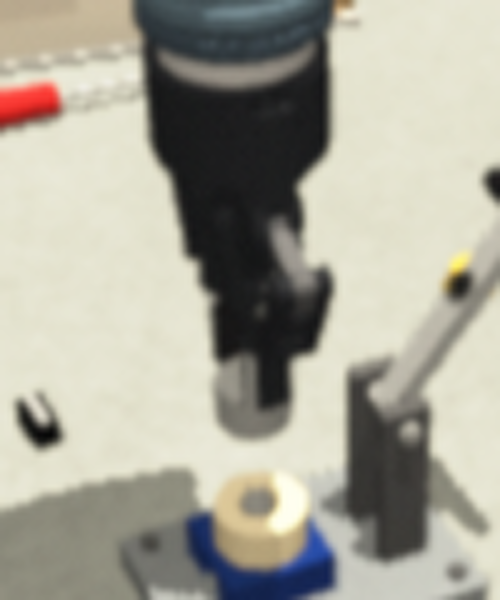

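The crop shows the cap gripped level, spanning u 215–291, above the seated ring on the sink, with the ring top's back edge at v≈471. I check the ring's height against its projection and then continue.

```bash
python3 - <<'E'
from m import *
c=np.load("side3.npy",allow_pickle=True).item();A=np.linspace(0,6.28,90)
for z in(68,60,76):
    Q=np.array([proj(c,[496.5+23*np.cos(a),9+23*np.sin(a),z]) for a in A]);print(z,((Q.min(0)-[210,130]+.5)*5).round(),((Q.max(0)-[210,130]+.5)*5).round())
for z in(80,70,68): print((proj(c,[496.5,9,z])-[210,130]+.5)*5)
E
```

```text
68 [213. 467.] [308. 532.]
60 [213. 479.] [308. 544.]
76 [212. 455.] [308. 520.]
[259.40244947 480.75764818]
[260.12700913 496.05825034]
[260.27067058 499.09235173]
```

>>> play_rows([
  {"grip":0,"linear":[0.03,-0.055,0],"spin":0},
  {"grip":0,"linear":[0,0,0.3],"spin":0},
  {"grip":0,"linear":[0,0,0.3],"spin":0},
  {"grip":0,"linear":[0,0,0.2],"spin":0},
  {"grip":0,"linear":[0,0,0.15],"spin":0},
  {"grip":0,"linear":[0,0,0.15],"spin":0},
  {"grip":0,"linear":[0,0,0.15],"spin":0},
  {"grip":0,"linear":[0,0,0],"spin":0},
  {"grip":0,"linear":[0,0,0],"spin":0},
])

```text
time_s: 19.3
ee_pos: [496.7, 10.1, 165.0]
ee_rot: [0.997, 0.082, -0.0, 0.0]
wrist_force: [-0.1, -1.0, -1.6]
width: 31.9
grasp_force: 59.8
```

>>> play_rows([
  {"grip":0,"linear":[0,0,0.1],"spin":0},
  {"grip":0,"linear":[0,0,0.08],"spin":0},
  {"grip":0,"linear":[0,0,0],"spin":0},
  {"grip":0,"linear":[0,0,0],"spin":0},
])

```text
time_s: 19.7
ee_pos: [496.5, 9.1, 160.0]
ee_rot: [0.997, 0.081, -0.001, 0.001]
wrist_force: [-11.1, -6.3, 28.2]
width: 31.8
grasp_force: 63.7
```

>>> play_rows([
  {"grip":0,"linear":[0,0,-0.1],"spin":0},
  {"grip":100,"linear":[0,0,0],"spin":0},
  {"grip":100,"linear":[0,0,0],"spin":0},
  {"grip":100,"linear":[0,0,0],"spin":0},
  {"grip":100,"linear":[0,0,0],"spin":0},
  {"grip":100,"linear":[0,0,0],"spin":0},
  {"grip":100,"linear":[0,0,-0.3],"spin":0},
  {"grip":100,"linear":[0,0,-0.7],"spin":0},
  {"grip":0,"linear":[0,0,-1],"spin":0},
  {"grip":0,"linear":[0,0,-1],"spin":0},
  {"grip":0,"linear":[0,0,-1],"spin":0},
  {"grip":0,"linear":[0,0,0],"spin":0},
])

```text
time_s: 20.9
ee_pos: [499.6, 10.6, 328.0]
ee_rot: [0.997, 0.082, 0.005, -0.0]
wrist_force: [-0.4, -0.2, -0.2]
width: 28.3
grasp_force: 0.0
```

```bash
cat >> h.py <<'E'
def jig(x,y): 
    e=np.array([.9872,.1593]);return np.array([496.3,9])+x*e+y*np.array([-e[1],e[0]])
def goj(x,y,z):
    go(*jig(x,y),z,.160); p=np.array(state()["ee_pos"])[:2]-[496.3,9];print("now jig",p@[.9872,.1593],p@[-.1593,.9872])
E
python3 - <<'E'
from m import *
goj(178,24,320)
c=camera("top");h=hsv(c)
k=comp(c,(h[...,2]>188)&(h[...,1]<40),(270,205,320,250));P,r,ci=planefit(c,k,92);print("cap",r,ci)
E
```

```text
t 20.9 pos [499.6  10.6 328. ] yaw 0.1636 w 28.3 F [-0.4 -0.2 -0.2] gf 0.0
tool units(1=40mm) [ 4.362 -0.557  0.248] spin(1=.1) 0.036 tilt [ 0.0108  0.001  -0.9999]
now jig 3.507604510449958 1.0832767774610081
cap ((484.8504333496094, 70.71318054199219), (0.0, 0.0), 0.0) ((484.8504333496094, 70.71318054199219), 9.999999747378752e-05)
```

>>> play_rows([
  {"grip":0,"linear":[0.87,-0.11,0],"spin":0},
  {"grip":0,"linear":[0.87,-0.11,0],"spin":0},
  {"grip":0,"linear":[0.87,-0.11,0],"spin":0},
  {"grip":0,"linear":[0.87,-0.11,0],"spin":0},
  {"grip":0,"linear":[0.87,-0.11,0],"spin":0},
  {"grip":0,"linear":[0,0,0],"spin":0},
  {"grip":0,"linear":[0,0,0],"spin":0},
  {"grip":0,"linear":[0,0,0],"spin":0},
])

```text
time_s: 21.75
ee_pos: [663.9, 59.9, 321.2]
ee_rot: [0.997, 0.082, -0.001, 0.0]
wrist_force: [0.1, -0.6, -0.1]
width: 0.3
grasp_force: 0.0
```

```bash
python3 - <<'E'
from m import *
goj(178,24,265)
c=camera("side");save("bar1",c["frame"],(190,60,360,270),2.8);c=camera("top");h=hsv(c)
k=comp(c,(h[...,2]>188)&(h[...,1]<40),(270,205,320,250));P,r,ci=planefit(c,k,92);print("cap",r,ci)
E
```

```text
t 21.75 pos [663.9  59.9 321.2] yaw 0.1634 w 0.3 F [ 0.1 -0.6 -0.1] gf 0.0
tool units(1=40mm) [ 0.114 -0.01   1.405] spin(1=.1) 0.034 tilt [-2.e-03 -6.e-04 -1.e+00]
now jig 173.55423008200765 23.58239020038106Traceback (most recent call last):
  File "<stdin>", line 4, in <module>
  File "m.py", line 6, in comp
    return max(cs,key=cv2.contourArea)
ValueError: max() iterable argument is empty
```

View pics/bar1.png

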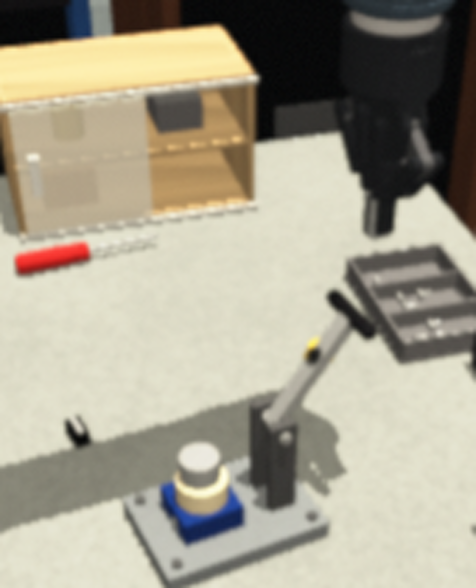

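The picture shows the whole stack with the cap on the ring and sink. The shut fingertips at (378,232) are beyond the lever bar, whose ends are at (335,297) and (370,330). I compute the tip height from that.

```bash
python3 - <<'E'
from m import *
c=camera("side")
for L in(73,80,86,92,98):print(L,((proj(c,[663.9,59.9,321.2-L])-[190,60]+.5)*2.8).round())
b=(jig(141,0));print("bar ends",[((proj(c,[*jig(141,y),194])-[190,60]+.5)*2.8).round() for y in(-35,35)])
goj(178,24,268)
E
```

```text
73 [378. 235.]
80 [378. 243.]
86 [377. 249.]
92 [377. 255.]
98 [376. 261.]
bar ends [array([375., 337.]), array([334., 293.])]
t 21.9 pos [664.2  60.  322.1] yaw 0.1633 w 0.3 F [-0.3  0.8  0.4] gf 0.0
tool units(1=40mm) [ 0.102 -0.01   1.352] spin(1=.1) 0.033 tilt [-3.e-04 -2.e-04 -1.e+00]
now jig 173.91492538231444 23.59445295800882
```

>>> play_rows([
  {"grip":0,"linear":[0.1,0,0.6],"spin":0},
  {"grip":0,"linear":[0,0,0.7],"spin":0},
  {"grip":0,"linear":[0,0,0.6],"spin":0},
  {"grip":0,"linear":[0,0,0],"spin":0},
  {"grip":0,"linear":[0,0,0],"spin":0},
  {"grip":0,"linear":[-0.3,0,0],"spin":0},
  {"grip":0,"linear":[-0.4,0,0],"spin":0},
  {"grip":0,"linear":[-0.4,0,0],"spin":0},
  {"grip":0,"linear":[-0.4,0,0],"spin":0},
])

```text
time_s: 22.8
ee_pos: [612.1, 51.6, 249.7]
ee_rot: [0.997, 0.082, 0.004, -0.0]
wrist_force: [3.7, -0.1, 5.1]
width: -0.3
grasp_force: 0.0
```

```bash
cat >> h.py <<'E'
def bar(c,name):
    "dark bar pixels in the side/top view within the jig surroundings"
    pass
E
python3 - <<'E'
from m import *
goj(20,24,245)
E
```

```text
t 22.8 pos [612.1  51.6 249.7] yaw 0.1638 w -0.3 F [ 3.7 -0.1  5.1] gf 0.0
tool units(1=40mm) [-2.528 -0.019  0.095] spin(1=.1) 0.038 tilt [ 0.0088  0.0012 -1.    ]
now jig 121.08935388837743 23.633385273410298
```

>>> play_rows([
  {"grip":0,"linear":[-0.35,0,0],"spin":0},
  {"grip":0,"linear":[-0.35,0,0],"spin":0},
  {"grip":0,"linear":[-0.35,0,0],"spin":0},
  {"grip":0,"linear":[-0.35,0,0],"spin":0},
  {"grip":0,"linear":[-0.35,0,0],"spin":0},
  {"grip":0,"linear":[-0.35,0,0],"spin":0},
  {"grip":0,"linear":[-0.35,0,0],"spin":0},
  {"grip":0,"linear":[0,0,0],"spin":0},
  {"grip":0,"linear":[0,0,0],"spin":0},
])

```text
time_s: 23.7
ee_pos: [514.1, 35.5, 247.4]
ee_rot: [0.997, 0.082, 0.001, -0.0]
wrist_force: [0.6, 0.1, 0.4]
width: 0.1
grasp_force: 0.0
```

```bash
python3 - <<'E'
from m import *
goj(16,24,245)
c=camera("side");S0=S["frame"].astype(int)
# bar: predicted near end for candidate q and darkness there
h=hsv(c)[...,2]
for q in np.arange(.6,2.3,.1):
    v=[]
    for y in(-34,-28,-22,-16,-12):
        u=proj(c,[*jig(70-115*np.cos(q),y),104+115*np.sin(q)]).round().astype(int);v.append(int(h[u[1],u[0]]))
    print(round(q,1),v)
E
```

```text
t 23.7 pos [514.1  35.5 247.4] yaw 0.1637 w 0.1 F [0.6 0.1 0.4] gf 0.0
tool units(1=40mm) [-0.145 -0.018  0.059] spin(1=.1) 0.037 tilt [ 2.9e-03  3.0e-04 -1.0e+00]
now jig 21.799892076586445 23.307910268510682
0.6 [229, 227, 227, 229, 229]
0.7 [228, 228, 229, 228, 226]
0.8 [226, 223, 227, 227, 227]
0.9 [100, 66, 39, 46, 62]
1.0 [100, 100, 98, 107, 57]
1.1 [228, 227, 222, 187, 96]
1.2 [228, 228, 226, 224, 224]
1.3 [227, 227, 227, 226, 226]
1.4 [225, 222, 224, 225, 223]
1.5 [226, 224, 224, 222, 224]
1.6 [227, 226, 226, 226, 224]
1.7 [224, 225, 226, 225, 226]
1.8 [226, 226, 224, 225, 225]
1.9 [224, 226, 227, 221, 223]
2.0 [222, 224, 226, 226, 227]
2.1 [225, 223, 224, 225, 225]
2.2 [226, 227, 226, 224, 226]
```

>>> play_rows([
  {"grip":0,"linear":[-0.18,0,0.12],"spin":0},
  {"grip":0,"linear":[-0.18,0,0.12],"spin":0},
  {"grip":0,"linear":[-0.18,0,0.12],"spin":0},
  {"grip":0,"linear":[-0.18,0,0.12],"spin":0},
  {"grip":0,"linear":[0,0,0],"spin":0},
  {"grip":0,"linear":[0,0,0],"spin":0},
])

```text
time_s: 24.35
ee_pos: [485.2, 31.0, 226.4]
ee_rot: [0.997, 0.082, 0.001, -0.0]
wrist_force: [5.8, 0.5, -4.6]
width: 0.5
grasp_force: 2.9
```

```bash
cat >> h.py <<'E'
def qs(lo,hi):
    c=camera("side");h=c["frame"].max(2)
    for q in np.arange(lo,hi,.05):
        v=[]
        for y in(-34,-28,-22,-16,-12):
            u=proj(c,[*jig(70-115*np.cos(q),y),104+115*np.sin(q)]).round().astype(int);v.append(int(h[u[1],u[0]]))
        print(round(q,2),v)
E
python3 - <<'E'
from m import *
goj(-7,24,227); qs(.35,1.1)
E
```

```text
t 24.35 pos [485.2  31.  226.4] yaw 0.164 w 0.5 F [ 5.8  0.5 -4.6] gf 2.9
tool units(1=40mm) [ 0.011 -0.013 -0.014] spin(1=.1) 0.04 tilt [ 2.3e-03  6.0e-04 -1.0e+00]
now jig -7.4556788342429074 23.475920015304595
0.35 [233, 230, 231, 228, 227]
0.4 [231, 231, 227, 228, 227]
0.45 [230, 227, 229, 230, 229]
0.5 [229, 227, 221, 218, 222]
0.55 [182, 132, 73, 80, 113]
0.6 [34, 31, 33, 29, 25]
0.65 [87, 41, 48, 59, 59]
0.7 [108, 105, 117, 126, 118]
0.75 [128, 144, 147, 97, 54]
0.8 [203, 215, 218, 163, 77]
0.85 [229, 228, 229, 227, 214]
0.9 [230, 230, 229, 228, 228]
0.95 [231, 229, 227, 227, 227]
1.0 [228, 227, 227, 227, 228]
1.05 [228, 227, 227, 227, 227]
1.1 [229, 228, 227, 227, 226]
```

>>> play_rows([
  {"grip":0,"linear":[0.25,0,0],"spin":0},
  {"grip":0,"linear":[0,0,-0.5],"spin":0},
  {"grip":0,"linear":[0,0,-0.55],"spin":0},
  {"grip":0,"linear":[0,0,0],"spin":0},
  {"grip":0,"linear":[-0.4,0.3,0],"spin":0},
  {"grip":0,"linear":[-0.4,0.3,0],"spin":0},
  {"grip":0,"linear":[0,0,0],"spin":0},
  {"grip":0,"linear":[0,0,0],"spin":0},
])

```text
time_s: 25.2
ee_pos: [466.5, 3.4, 268.1]
ee_rot: [0.997, 0.082, -0.001, -0.0]
wrist_force: [1.3, 0.2, 0.5]
width: 0.1
grasp_force: 0.0
```

```bash
python3 - <<'E'
from m import *
goj(-29,0,250); qs(.5,.75)
E
```

```text
t 25.2 pos [466.5   3.4 268.1] yaw 0.1632 w 0.1 F [1.3 0.2 0.5] gf 0.0
tool units(1=40mm) [ 0.033 -0.02   0.453] spin(1=.1) 0.032 tilt [-0.0012 -0.     -1.    ]
now jig -30.31082411208944 -0.8192592219558024
0.5 [228, 227, 221, 218, 221]
0.55 [181, 132, 71, 79, 112]
0.6 [33, 27, 24, 24, 23]
0.65 [92, 48, 59, 89, 102]
0.7 [120, 121, 163, 212, 207]
```

Press down along the arc.

>>> play_rows([
  {"grip":0,"linear":[0,0,0.25],"spin":0},
  {"grip":0,"linear":[0,0,0.25],"spin":0},
  {"grip":0,"linear":[-0.06,0,0.25],"spin":0},
  {"grip":0,"linear":[-0.06,0,0.25],"spin":0},
  {"grip":0,"linear":[-0.08,0,0.25],"spin":0},
  {"grip":0,"linear":[-0.08,0,0.25],"spin":0},
  {"grip":0,"linear":[-0.06,0,0.25],"spin":0},
  {"grip":0,"linear":[0,0,0.15],"spin":0},
  {"grip":0,"linear":[0,0,0],"spin":0},
  {"grip":0,"linear":[0,0,0],"spin":0},
])

```text
time_s: 26.25
ee_pos: [453.7, 1.2, 192.7]
ee_rot: [0.997, 0.082, 0.0, -0.0]
wrist_force: [-0.1, -0.1, 0.7]
width: -0.3
grasp_force: 0.0
```

```bash
python3 - <<'E'
from m import *
goj(-45,0,184); qs(-.1,.5)
E
```

```text
t 26.25 pos [453.7   1.2 192.7] yaw 0.1638 w -0.3 F [-0.1 -0.1  0.7] gf 0.0
tool units(1=40mm) [-0.042 -0.022  0.218] spin(1=.1) 0.038 tilt [ 3.e-04  0.e+00 -1.e+00]
now jig -43.308090618104494 -0.8815805421141367
-0.1 [121, 112, 112, 47, 47]
-0.05 [146, 122, 28, 25, 29]
0.0 [122, 28, 25, 23, 22]
0.05 [38, 23, 23, 21, 22]
0.1 [30, 28, 22, 25, 40]
0.15 [83, 62, 43, 109, 111]
0.2 [185, 123, 128, 131, 75]
0.25 [134, 148, 140, 51, 32]
0.3 [185, 159, 128, 77, 35]
0.35 [184, 168, 155, 88, 96]
0.4 [210, 227, 220, 185, 99]
0.45 [230, 229, 223, 173, 68]
```

>>> play_rows([
  {"grip":0,"linear":[-0.03,0,0.1],"spin":0},
  {"grip":0,"linear":[0,0,0.1],"spin":0},
  {"grip":0,"linear":[0,0,0.05],"spin":0},
  {"grip":0,"linear":[0,0,0],"spin":0},
  {"grip":0,"linear":[0,0,0],"spin":0},
])

```text
time_s: 26.8
ee_pos: [452.4, 1.0, 183.3]
ee_rot: [0.997, 0.082, 0.0, 0.0]
wrist_force: [-2.6, 0.3, 10.3]
width: 0.2
grasp_force: 5.4
```

>>> play_rows([
  {"grip":0,"linear":[0,0,0.05],"spin":0},
  {"grip":0,"linear":[0,0,0],"spin":0},
  {"grip":0,"linear":[0,0,0],"spin":0},
])

```text
time_s: 27.1
ee_pos: [452.5, 1.0, 182.7]
ee_rot: [0.997, 0.082, 0.0, 0.0]
wrist_force: [-8.5, -0.7, 31.9]
width: 0.2
grasp_force: 16.0
```

Against the stop with 32 N. Now I lift off and check.

>>> play_rows([
  {"grip":0,"linear":[0,0,-0.1],"spin":0},
  {"grip":0,"linear":[0,0,-0.4],"spin":0},
  {"grip":0,"linear":[0,0,-0.8],"spin":0},
  {"grip":0,"linear":[0,0,-1],"spin":0},
  {"grip":0,"linear":[-0.5,0,-1],"spin":0},
  {"grip":0,"linear":[-0.5,0.6,0],"spin":0},
  {"grip":0,"linear":[0,0.9,0],"spin":0},
  {"grip":0,"linear":[0,0.9,0],"spin":0},
  {"grip":0,"linear":[0,0.9,0],"spin":0},
  {"grip":0,"linear":[0,0.9,0],"spin":0},
  {"grip":0,"linear":[0,0,0],"spin":0},
  {"grip":0,"linear":[0,0,0],"spin":0},
])

```text
time_s: 28.3
ee_pos: [439.9, -171.6, 312.3]
ee_rot: [0.997, 0.081, -0.0, -0.0]
wrist_force: [-0.6, 0.1, -0.5]
width: -0.2
grasp_force: 0.0
```

```bash
python3 - <<'E'
from m import *
go(450,0,300,.16); qs(-.1,.25)
c=camera("top");h=c["frame"].max(2).astype(int);Z=c
m=(h<50)&(np.indices(h.shape)[1]>265)&(np.indices(h.shape)[1]<330)&(np.indices(h.shape)[0]>215)&(np.indices(h.shape)[0]<275)
k=comp(c,m,(265,215,330,275));P,r,_=planefit(c,k,104)
p=np.array(r[0])-[496.3,9];print("bar at z104",r,"jig x",p@[.9872,.1593],"jig y",p@[-.1593,.9872])
s=camera("side")
for nm,a,b in(("top",T,c),("side",S,s)):
    d=np.abs(a["frame"].astype(int)-b["frame"].astype(int)).max(2)
    for o,xyz in(("btnA",(650,240,10)),):pass
h2=hsv(c);h1=hsv(T)
for nm,f in(("yellow",lambda h:(h[...,0]>20)&(h[...,0]<32)&(h[...,1]>180)),("red",lambda h:((h[...,0]<6)|(h[...,0]>174))&(h[...,1]>180))):
    for h in(h1,h2):
        n,_,st,ce=cv2.connectedComponentsWithStats(f(h).astype(np.uint8));print(nm,[(ce[i].round(1).tolist(),int(st[i,4])) for i in range(1,n) if st[i,4]>20])
for nm,(u,v) in(("ball",(445,170)),("micro",(235,266)),("coin",(335,127))):
    print(nm,np.abs(T["frame"][v-12:v+12,u-12:u+12].astype(int)-c["frame"][v-12:v+12,u-12:u+12]).mean())
E
```

```text
t 28.3 pos [ 439.9 -171.6  312.3] yaw 0.1621 w -0.2 F [-0.6  0.1 -0.5] gf 0.0
tool units(1=40mm) [ 0.942 -4.192  0.308] spin(1=.1) 0.021 tilt [-9.e-04  4.e-04 -1.e+00]
-0.1 [113, 110, 121, 123, 104]
-0.05 [111, 90, 118, 124, 105]
0.0 [90, 118, 124, 107, 109]
0.05 [76, 116, 124, 109, 110]
0.1 [71, 110, 122, 112, 115]
0.15 [66, 97, 119, 113, 94]
0.2 [31, 47, 80, 52, 38]
bar at z104 ((452.3353271484375, 0.7584304809570312), (12.300217628479004, 66.90007781982422), 10.086533546447754) jig x -44.71480706344606 jig y -1.1325050439453104
yellow [([212.9, 167.8], 93), ([442.1, 227.9], 94)]
yellow [([212.9, 167.8], 93), ([445.2, 228.3], 32)]
red [([248.0, 83.0], 137), ([113.7, 261.1], 310)]
red [([248.0, 83.0], 137), ([113.7, 261.2], 309)]
ball 10.235532407407407
micro 12.025462962962964
coin 2.6261574074074074
```

>>> play_rows([
  {"grip":0,"linear":[0,-0.9,-0.2],"spin":0},
  {"grip":0,"linear":[0,-0.9,0],"spin":0},
  {"grip":0,"linear":[0,-0.9,0],"spin":0},
  {"grip":0,"linear":[0,-0.9,0],"spin":0},
  {"grip":0,"linear":[0,-0.9,0],"spin":0},
  {"grip":0,"linear":[0,-0.9,0],"spin":0},
  {"grip":0,"linear":[0,-0.9,0],"spin":0},
  {"grip":0,"linear":[0,-0.9,0],"spin":0},
  {"grip":0,"linear":[0,-0.9,0],"spin":0},
  {"grip":0,"linear":[0,-0.9,0],"spin":0},
  {"grip":0,"linear":[0,0,0],"spin":0},
  {"grip":0,"linear":[0,0,0],"spin":0},
])

```text
time_s: 29.65
ee_pos: [380.6, 184.8, 320.6]
ee_rot: [0.996, 0.084, -0.0, 0.0]
wrist_force: [0.1, -0.9, 0.2]
width: -0.0
grasp_force: 0.0
```

```bash
python3 - <<'E'
from m import *
go(450,200,300,.16); qs(-.15,.25)
c=camera("top");s=camera("side");h1,h2=hsv(T),hsv(c)
for h in(h1,h2):
    f=(h[...,0]>20)&(h[...,0]<32)&(h[...,1]>180);n,_,st,ce=cv2.connectedComponentsWithStats(f.astype(np.uint8));print([(ce[i].round(1).tolist(),int(st[i,4])) for i in range(1,n) if st[i,4]>20])
for nm,(u,v) in(("ball",(445,170)),("micro",(235,266)),("coin",(335,127))):
    print(nm,np.abs(T["frame"][v-12:v+12,u-12:u+12].astype(int)-c["frame"][v-12:v+12,u-12:u+12]).mean())
    for f in(T,c):
        m=(f["frame"].max(2)<60)[v-14:v+14,u-14:u+14];w=np.nonzero(m);print("  ",len(w[0]),np.mean(w,1).round(1))
E
```

```text
t 29.65 pos [380.6 184.8 320.6] yaw 0.1674 w -0.0 F [ 0.1 -0.9  0.2] gf 0.0
tool units(1=40mm) [ 1.774 -0.085  0.515] spin(1=.1) 0.074 tilt [-3.e-04 -3.e-04 -1.e+00]
-0.15 [75, 89, 73, 37, 32]
-0.1 [110, 78, 30, 32, 30]
-0.05 [112, 30, 37, 34, 30]
0.0 [30, 37, 34, 32, 33]
0.05 [39, 48, 34, 40, 81]
0.1 [100, 71, 55, 153, 204]
0.15 [125, 128, 180, 231, 230]
0.2 [135, 217, 233, 231, 227]
[([212.9, 167.8], 93), ([442.1, 227.9], 94)]
[([212.9, 167.8], 93), ([442.1, 227.9], 95)]
ball 5.578703703703703
   115 [13.4 13.4]
   115 [13.4 13.4]
micro 48.23206018518518
   34 [14.1 13.9]
   167 [14.6  8.9]
coin 1.962962962962963
   726 [14.  12.5]
   724 [14.  12.5]
```

```bash
python3 -c "from cell import close_job; print(close_job())"
```

```text
the job is handed in; nothing more can be done
None
```

I built the stack on the post (heat sink fins down, ring resistor, press cap), pressed the clamp lever down to its stop (angle about 0), let go, and handed the job in at about 30 s; the bystanders I re-measured had not moved, but the arm hid the microswitch and I never checked the lock beyond the lever staying down.

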